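# Stand the ink pot under the pump and hold the spring spout over it

## Robot

A 7-joint arm with a two-finger parallel gripper is mounted at the origin on the work surface. World frame = base frame: x ahead of the robot, y to its left, z up, the work surface at z = 0. Lengths are in m, angles in rad, forces in N, time in s.
With the tool pointing down it reaches from about 0.35 to 0.9 m from the base axis. Payload 19.9 kg.
Tool frame: the origin (TCP) lies at the very end of the fingers, on their centre line; the grasp point (between the pads) lies 19 mm behind it; z points along the fingers, y is the direction in which the jaws open and shut (so a half turn about z gives the same grasp; the last joint's range is limited). The gripper opens to 85 mm and grips with 20 to 120 N. Pads are 22 mm wide; open, the fingers measure 114 mm over their backs; the gripper's body (76 mm by 85 mm) begins 54 mm behind the grasp point. The pads swing forward as they close: fully open they stand 13 mm farther back than shut.
Start: joints at [-1.22, 0.417, -0.01, 1.614, 0.005, 1.111, -0.053], TCP at [0.239, 0.578, 0.203] pointing down, gripper open.
Joint ranges: [-2.81, 2.81], [-0.39, 2.02], [-1.27, 1.25], [0.06, 2.57], [-1.19, 4.33], [0.19, 2], [-2.82, 2.82]. Speed limits (rad/s): [1.89, 1.89, 2.39, 2.39, 3.01, 3.01, 3.01].

## Interface

Orientations are given as [roll, pitch, yaw] about the fixed x, y, z axes, in that order (R = Rz(yaw) Ry(pitch) Rx(roll)).
In Python, from station import * gives the robot as it stands.
- The arm moves only by the tool servo_tool, never from a script. Its argument "rows" is a list of rows, each an object with "grip": the opening, from -1 (shut) to 1 (fully open), so that 0 is half open; "offset": the shift along the tool's x, y, z in units of 50 mm (1.0 is 50 mm), a list of three; "yaw": the turn about the tool's z in degrees. In form: [{"grip": grip, "offset": [x, y, z], "yaw": yaw}, ...]. A call has 1 to 8 rows; each row is the pose to reach, as a shift and turn from the pose commanded when the call began, along the tool's axes at that moment; what a row does not reach only later rows make up. A row lasts 1/10 s, in which the tool goes at most 50 mm and 8.59 degrees, less where a joint would pass 70% of its speed; a pose out of reach is approached as far as the arm can. A call with a gripper value outside its range is refused whole. The fingers move at their own pace and stop on an object; "squeeze" is the grip in N (left out, the last holds). Time passes only in rows, so rows that repeat a pose let the fingers close. It gives the time, the measured TCP pose, the force and the opening at its end, in the units of the state.
- observe(): the state, without advancing time (a new reading comes with each control period).
- capture(name): name is "side" or "top"; returns the picture (384x512x3 uint8, blue, green, red); there is no depth.
- camera_params(name): a dict with "vertical_fov" (degrees; the focal length in pixels is half the picture's height over the tangent of half this angle, whatever the lens; pixels are square), "cx", "cy" (the principal point, pixels), "T" (4x4, takes a point from camera to world coordinates). Camera axes: x right, y up, looking along -z (the intrinsics and any distortion apply to the point x, -y, -z); pixel columns grow to the right and rows downward; lengths in m; the calibration is good to about 2 mm. A picture is of the moment at which its call begins. camera_params takes no time and is no camera call.
- hand_in(): hands the job in, once; it reports no verdict.
The state is a dict: "t": time; "qpos": joint angles; "dq": joint speeds; "joint_torque": joint torques, N m; "tool_pos": TCP position; "orientation": TCP orientation; "ft_force": force on the tool from outside, world axes, zero at the start; "wrist_torque": the same for the moment, N m; "finger_gap": finger opening in m.
Only numpy, scipy, OpenCV 4.12 (cv2) and the standard library are available. Lean on these libraries where they do the work, as an engineer would, in place of code of your own. Each camera call takes 0.05 s, during which the arm holds its last target. There are 200 camera calls.

## Task

The small square metal ink pot stands mouth-down on the table: turn it mouth-up, stand it in the middle of the steel plate in front of the ink pump and let go of it. Then take the black grip post of the pump's spring-return spout, pull the spout out until its nozzle is right above the plate's centre line, and finish while still holding it there, since it springs back if released. Leave the tin, the jar and the palette knife where they are.

Things in the scene. Friction and masses are not known exactly. Their poses are not given: they have to be found in the camera images.
- pot_center (a point): centre of the loose square aluminium pot (0.08 to 0.17 kg): 52 x 52 mm outside, 56 mm tall, straight walls and bottom 4 mm thick; point 28 mm from rim and bottom. z points from bottom to mouth (straight down at the start: mouth-down on the table); x, y square to the walls. Starts left or right of the pump, the tin on the other side. It lies steadily on a side wall.
- plate_mark (a point): middle of the top face of the fixed steel plate, 10 mm above the table. Plate: 84 mm along its x (the line of the spout's travel), 110 mm along its y, 10 mm thick; x points to the pump's housing. The mark is a dark engraved centre line along y through this point. The nozzle travels exactly above the plate's x axis.
- nozzle (a point): centre of the lower end of the spout's nozzle (16 mm wide), 95 mm above the table, 29 mm above the rim of a pot on the plate. Axes as the plate's; it moves along -x as the spout is pulled. The spout's steel bar, 22 mm wide, 115 to 135 mm above the table, ends 16 mm in front of the nozzle and runs back into the housing, whose guide is 60 mm behind the nozzle when home.
- grip (a point): centre of the black plastic grip post on the spout, straight above the nozzle: 24 x 24 mm and 50 mm tall, from 135 to 185 mm above the table; this point is 160 mm up. Its faces are square to the spout's travel. Axes as the plate's.
- pump: the fixed grey ink pump; its origin lies on the table right below the nozzle's home place, 130 mm in front of the middle of its housing (120 mm deep, 90 mm wide, 150 mm tall); its x axis points away from the robot, from the plate to the housing.
- pot: the pot itself (same point and axes as pot_center).
- plate: the steel plate; origin under its middle, on the table; axes as plate_mark.
- spout: the moving spout; origin at the nozzle's lower end, exactly above the pump's origin when fully home (as at the start). It slides out along the plate's -x, about towards the robot, 190 mm to its stop. A spring pulls it home: about 4 N at home, growing 0.45 N per 10 mm. The mark is reached 110 to 150 mm from home.
- tin: bystander: closed ink tin, 68 mm wide, 85 mm tall, origin under its middle. Leave alone.
- jar: bystander: closed jar, 60 mm wide, 80 mm tall, origin under its middle. Leave alone.
- palette_knife: bystander: palette knife lying flat, 180 mm long. Leave alone.

How it is judged:
By the outcome, as a careful person would: the job done as asked, in the order asked, and still so for the second after the job is handed in, while the arm keeps its last pose, push and grip.
It also fails if it takes over 72 s, if anything falls off the work surface, if the arm or the gripper's body presses on something with over 40 N, if the wrist force passes 120 N, or if a joint passes its speed limit or range.

## Working session

There is one attempt and no reset: what is moved stays moved. The work goes in short steps, Python scripts to look and compute and a tool call to move; the robot and the scene stay as the last step left them, time stands still between calls to the robot, and variables do not carry over. Pictures are saved under pics/ and viewed, about 8 in all and at most 12, crops included, and the job is handed in when it is done.

Besides the shell and the picture viewer there is one more tool, called after "Emit:" as name(argument=value, ...) on one line, values as JSON. servo_tool: Moves the arm, as the interface text tells. Its arguments: {"type":"object","properties":{"rows":{"type":"array"},"squeeze":{"type":"number"}},"required":["rows"]}

```bash
mkdir -p pics; ls
python3 - <<'E'
from station import *
import cv2
o=observe();print({k:o[k] for k in('t','tool_pos','orientation','finger_gap')})
for n in('side','top'):
    print(n,camera_params(n)); cv2.imwrite(f'pics/{n}0.png',capture(n))
E
```

```text
pics
{'t': 0.0, 'tool_pos': array([0.23852724, 0.57728408, 0.20287808]), 'orientation': array([-3.14040309e+00,  1.16744513e-04,  2.74982403e+00]), 'finger_gap': 0.08524041352821282}
side {'vertical_fov': 56.140803437451716, 'cx': 245.72837197282897, 'cy': 193.3203143203534, 'T': array([[ 0.85258721,  0.27587508, -0.44383328,  0.14779953],
       [-0.522026  ,  0.48887468, -0.69892088, -0.6764199 ],
       [ 0.024164  ,  0.82758352,  0.56082227,  0.65311427],
       [ 0.        ,  0.        ,  0.        ,  1.        ]])}
top {'vertical_fov': 53.375208371875644, 'cx': 258.76584904269777, 'cy': 189.79646305695982, 'T': array([[-5.80417910e-02,  9.74958490e-01, -2.14679048e-01,
         3.78274137e-01],
       [-9.98313846e-01, -5.68527230e-02,  1.17145975e-02,
        -2.75820725e-03],
       [-7.83842108e-04,  2.14997002e-01,  9.76614394e-01,
         9.20310185e-01],
       [ 0.00000000e+00,  0.00000000e+00,  0.00000000e+00,
         1.00000000e+00]])}
```

View pics/top0.png

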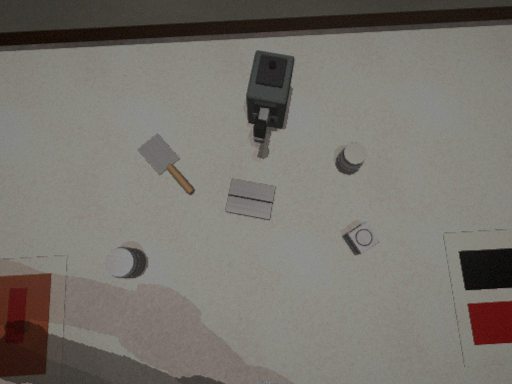

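View pics/side0.png

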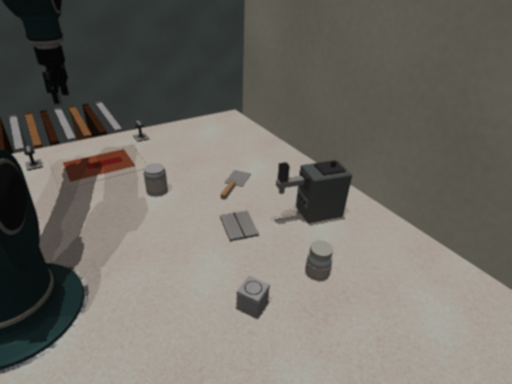

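```bash
cat > h.py <<'E'
import numpy as np, cv2
from station import *
def ray(n,u,v):
    p=camera_params(n); f=192/np.tan(np.radians(p['vertical_fov']/2)); T=p['T']
    d=T[:3,:3]@np.array([(u-p['cx'])/f,-(v-p['cy'])/f,-1]); return T[:3,3],d
def at(n,u,v,z):
    o,d=ray(n,u,v); return (o+d*(z-o[2])/d[2])
def px(n,P):
    p=camera_params(n); f=192/np.tan(np.radians(p['vertical_fov']/2)); T=p['T']
    c=T[:3,:3].T@(np.asarray(P)-T[:3,3]); return np.array([p['cx']+f*c[0]/-c[2],p['cy']-f*c[1]/-c[2]])
def panels(name,L,ims,s=5):
    out=[]
    for n,u,v in L:
        c=cv2.resize(ims[n][v:v+60,u:u+80],None,fx=s,fy=s,interpolation=cv2.INTER_CUBIC)
        c=np.clip(c.astype(float)*1.6,0,255).astype(np.uint8)
        for k in range(0,80,10): cv2.putText(c,str(u+k),(k*s,10),0,.35,(0,0,255),1); cv2.line(c,(k*s,12),(k*s,18),(0,0,255),1)
        for k in range(10,60,10): cv2.putText(c,str(v+k),(8,k*s+4),0,.35,(0,0,255),1); cv2.line(c,(0,k*s),(6,k*s),(0,0,255),1)
        out.append(c)
    im=np.vstack([np.hstack(out[:2]),np.hstack(out[2:4])]) if len(out)>2 else np.hstack(out)
    cv2.imwrite(name,im)
E
python3 - <<'E'
from h import *
ims={n:cv2.imread(f'pics/{n}0.png') for n in('top','side')}
panels('pics/c1.png',[('top',210,165),('top',325,205),('side',210,260),('side',265,155)],ims)
E
```

```text
(no output)
```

View pics/c1.png

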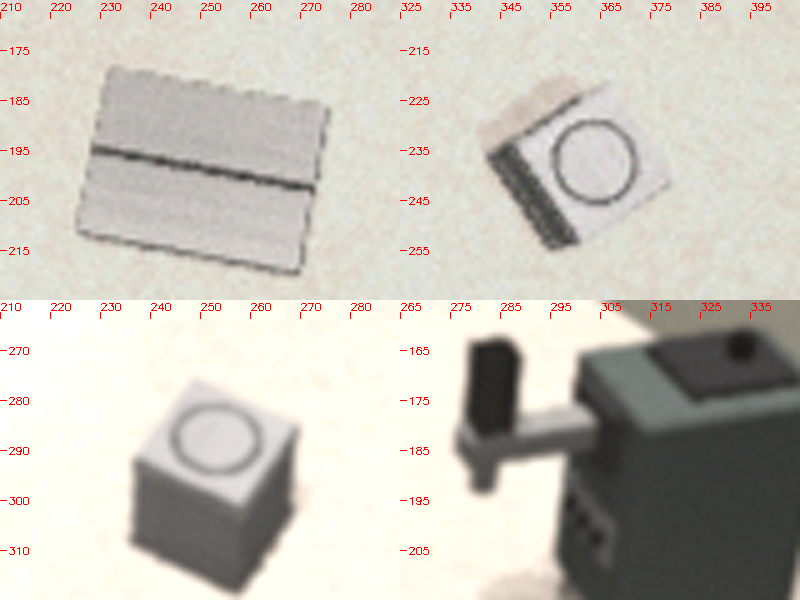

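Run:
```python
from h import *
print({k for k in camera_params('top')})
C=[(232,178.6),(276,186.3),(269.8,219.6),(225.4,211.6)]
P=np.array([at('top',*c,.01)[:2] for c in C]);print('plate',P.round(4),P.mean(0),np.linalg.norm(np.diff(P,axis=0),axis=1))
a,b=at('top',228.4,194.8,.01),at('top',273,202.6,.01);print('line',a,b,(a+b)/2,np.linalg.norm(a-b),'yaw y-axis dir',np.degrees(np.arctan2(*(a-b)[1::-1]))-90)
for n,C,cc in(('top',[(347.4,233.2),(366,222),(379,241.6),(360.6,253.6)],(364,237.4)),('side',[(249.4,276),(269.6,285.6),(258,300.6),(236.8,291.6)],(253.2,287.6))):
    P=np.array([at(n,*c,.056)[:2] for c in C]);d=np.diff(np.vstack([P,P[:1]]),axis=0)
    print(n,P.round(4),P.mean(0),at(n,*cc,.056),np.linalg.norm(d,axis=1),np.degrees(np.arctan2(d[:,1],d[:,0])))
m=(a+b)/2; print('plate in side',px('side',m), 'grip in side guess')
# nozzle bottom in side, grip top centre
print('grip top side',at('side',284,164.5,.185),'grip top top cam', px('top',at('side',284,164.5,.185)))
print('nozzle side',at('side',281.2,198,.095))
```

```text
{'cy', 'T', 'vertical_fov', 'cx'}
plate [[ 0.6103  0.0503]
 [ 0.5847 -0.0563]
 [ 0.5037 -0.0359]
 [ 0.5293  0.0697]] [0.55701776 0.00698543] [0.10962203 0.08344937 0.10864177]
line [0.57023333 0.06081605 0.01      ] [ 0.54466639 -0.04625667  0.01      ] [0.55744986 0.00727969 0.01      ] 0.11008286017452232 yaw y-axis dir -13.429679985628042
top [[ 0.4563 -0.2073]
 [ 0.4792 -0.2522]
 [ 0.4334 -0.2762]
 [ 0.4093 -0.2318]] [ 0.44455813 -0.24187793] [ 0.44473846 -0.24361408  0.056     ] [0.05044915 0.05167118 0.05051259 0.05305032] [ -63.04164065 -152.39539293  118.52352491   27.53964401]
side [[ 0.4574 -0.214 ]
 [ 0.4804 -0.2592]
 [ 0.437  -0.28  ]
 [ 0.4113 -0.2377]] [ 0.44651716 -0.24772903] [ 0.44694585 -0.24603478  0.056     ] [0.0507095  0.04814064 0.04951312 0.0518906 ] [ -62.99750329 -154.31357423  121.36017574   27.26069333]
plate in side [237.54690424 223.30410247] grip in side guess
grip top side [ 0.67732122 -0.02700186  0.185     ] grip top top cam [262.38819702 123.98275343]
nozzle side [ 0.66183816 -0.04777035  0.095     ]
```

```bash
cat >> h.py <<'E'
PY=-13.4; M=np.array([.5575,.0072]); PX=np.array([np.cos(np.radians(PY)),np.sin(np.radians(PY))]); PYv=np.array([-PX[1],PX[0]])
def go(x,y,z,yaw):
    o=observe(); w=o['orientation'][2]; X=np.array([np.cos(w),np.sin(w)]);Y=np.array([np.sin(w),-np.cos(w)])
    d=np.array([x,y])-o['tool_pos'][:2]
    print('offset',(np.array([d@X,d@Y,o['tool_pos'][2]-z])/.05).round(2),'yaw',round((np.degrees(w)-yaw+180)%360-180,1))
def st():
    o=observe(); p=o['tool_pos']; q=p[:2]-M
    print('t %.2f'%o['t'],p.round(4),'yaw %.2f'%np.degrees(o['orientation'][2]),'gap %.4f'%o['finger_gap'],'F',np.round(o['ft_force'],1),'plate xy',round(q@PX,4),round(q@PYv,4))
E
python3 - <<'E'
from h import *
st();go(.4455,-.245,.1,117.3); print(camera_params('top')['T'][:3,3]); print('jar,tin', at('top',125,262,.08),at('top',353,150,.08))
E
```

```text
t 0.10 [0.2385 0.5773 0.2029] yaw 157.56 gap 0.0853 F [ 0.6 -0.5 -0.9] plate xy -0.4424 0.4807
offset [-10.1  -13.62   2.06] yaw 40.3
[ 0.37827414 -0.00275821  0.92031018]
jar,tin [0.42016911 0.28532818 0.08      ] [ 0.6441194  -0.23514249  0.08      ]
```

Emit:
servo_tool(rows=[{"grip":1,"offset":[-10.1,-13.6,0],"yaw":40},{"grip":1,"offset":[-10.1,-13.6,0],"yaw":40},{"grip":1,"offset":[-10.1,-13.6,0],"yaw":40},{"grip":1,"offset":[-10.1,-13.6,0],"yaw":40},{"grip":1,"offset":[-10.1,-13.6,0],"yaw":40},{"grip":1,"offset":[-10.1,-13.6,0],"yaw":40},{"grip":1,"offset":[-10.1,-13.6,0],"yaw":40},{"grip":1,"offset":[-10.1,-13.6,0],"yaw":40}], squeeze=20)

```text
t: 0.9
tool_pos: [0.3363, 0.1878, 0.2034]
orientation: [3.142, -0.0, 2.052]
ft_force: [2.0, 0.3, -0.4]
finger_gap: 0.0851
```

```bash
python3 -c "
from h import *
st();go(.4455,-.245,.1,117.3)"
```

```text
t 0.90 [0.3363 0.1878 0.2034] yaw 117.57 gap 0.0851 F [ 2.   0.3 -0.4] plate xy -0.257 0.1244
offset [-8.68 -2.07  2.07] yaw 0.3
```

Emit:
servo_tool(rows=[{"grip":1,"offset":[-8.7,-2.1,1.5],"yaw":0.3},{"grip":1,"offset":[-8.7,-2.1,1.5],"yaw":0.3},{"grip":1,"offset":[-8.7,-2.1,1.5],"yaw":0.3},{"grip":1,"offset":[-8.7,-2.1,1.5],"yaw":0.3},{"grip":1,"offset":[-8.7,-2.1,1.5],"yaw":0.3},{"grip":1,"offset":[-8.7,-2.1,1.5],"yaw":0.3},{"grip":1,"offset":[-8.7,-2.1,1.5],"yaw":0.3},{"grip":1,"offset":[-8.7,-2.1,1.5],"yaw":0.3}])

```text
t: 1.7
tool_pos: [0.432, -0.1949, 0.137]
orientation: [3.141, 0.0, 2.047]
ft_force: [2.3, 2.1, 0.6]
finger_gap: 0.0857
```

Emit:
servo_tool(rows=[{"grip":1,"offset":[0,0,0],"yaw":0},{"grip":1,"offset":[0,0,0],"yaw":0},{"grip":1,"offset":[0,0,0],"yaw":0}])

```text
t: 2.0
tool_pos: [0.4316, -0.1921, 0.1373]
orientation: [-3.142, -0.001, 2.047]
ft_force: [0.8, 0.3, 0.2]
finger_gap: 0.0853
```

```bash
python3 -c "
from h import *
st();go(.4455,-.245,.018,117.3)"
```

```text
t 2.00 [ 0.4316 -0.1921  0.1373] yaw 117.30 gap 0.0853 F [0.8 0.3 0.2] plate xy -0.0762 -0.223
offset [-1.07 -0.24  2.39] yaw 0.0
```

Emit:
servo_tool(rows=[{"grip":1,"offset":[-1.07,-0.24,0],"yaw":0},{"grip":1,"offset":[-1.07,-0.24,0],"yaw":0},{"grip":1,"offset":[-1.07,-0.24,0.8],"yaw":0},{"grip":1,"offset":[-1.07,-0.24,1.6],"yaw":0},{"grip":1,"offset":[-1.07,-0.24,2.39],"yaw":0},{"grip":1,"offset":[-1.07,-0.24,2.39],"yaw":0}])

```text
t: 2.6
tool_pos: [0.4436, -0.2436, 0.0149]
orientation: [-3.138, -0.005, 2.048]
ft_force: [-0.2, 0.4, 0.8]
finger_gap: 0.0853
```

Emit:
servo_tool(rows=[{"grip":0.4,"offset":[0,0,0],"yaw":0},{"grip":0.2,"offset":[0,0,0],"yaw":0},{"grip":0,"offset":[0,0,0],"yaw":0},{"grip":0,"offset":[0,0,0],"yaw":0},{"grip":0,"offset":[0,0,0],"yaw":0},{"grip":0,"offset":[0,0,0],"yaw":0}], squeeze=30)

```text
t: 3.2
tool_pos: [0.4469, -0.2462, 0.0201]
orientation: [3.139, 0.002, 2.047]
ft_force: [-3.0, 3.0, 14.5]
finger_gap: 0.051
```

Run:
```python
from h import *
st(); ims={n:capture(n) for n in('side','top')}
p=observe()['tool_pos']; print(px('side',p),px('top',p))
panels('pics/c2.png',[('side',215,245),('top',325,205)],ims)
```

```text
t 3.20 [ 0.4469 -0.2462  0.0201] yaw 117.29 gap 0.0510 F [-3.   3.  14.5] plate xy -0.0488 -0.2721
[252.66204172 298.80604503] [360.88754161 237.81282176]
```

View pics/c2.png

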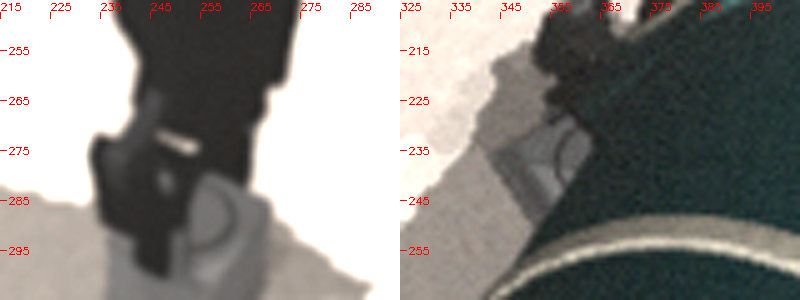

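Emit:
servo_tool(rows=[{"grip":0,"offset":[0,0,-0.4],"yaw":0},{"grip":0,"offset":[0,0,-0.8],"yaw":0},{"grip":0,"offset":[0,0,-1.0],"yaw":0},{"grip":0,"offset":[0,0,-1.0],"yaw":0},{"grip":0,"offset":[0,0,-1.0],"yaw":0}])

```text
t: 3.8
tool_pos: [0.4458, -0.2457, 0.0679]
orientation: [3.141, 0.0, 2.047]
ft_force: [-0.2, 0.3, -1.7]
finger_gap: 0.0508
```

Run:
```python
from h import *
st(); t=M+PYv*-.097; go(*t,.07,76.6)
```

```text
t 3.80 [ 0.4458 -0.2457  0.0679] yaw 117.29 gap 0.0508 F [-0.2  0.3 -1.7] plate xy -0.05 -0.2719
offset [ 2.    3.04 -0.04] yaw 40.7
```

Emit:
servo_tool(rows=[{"grip":0,"offset":[0.4,0.6,0],"yaw":8},{"grip":0,"offset":[0.8,1.2,0],"yaw":16},{"grip":0,"offset":[1.2,1.8,0],"yaw":24},{"grip":0,"offset":[1.6,2.4,0],"yaw":32},{"grip":0,"offset":[2.0,3.04,0],"yaw":40.7},{"grip":0,"offset":[2.0,3.04,0],"yaw":40.7},{"grip":0,"offset":[2.0,3.04,0],"yaw":40.7}])

```text
t: 4.5
tool_pos: [0.5346, -0.087, 0.067]
orientation: [-3.14, 0.001, 1.339]
ft_force: [-0.2, -0.9, -1.4]
finger_gap: 0.0505
```

Run:
```python
from h import *
st(); t=M+PYv*-.095; go(*t,.02,76.6)
ims={n:capture(n) for n in('side','top')}
p=observe()['tool_pos']; print(px('side',p),px('top',p))
panels('pics/c3.png',[('side',205,205),('top',245,160)],ims)
```

```text
t 4.50 [ 0.5346 -0.087   0.067 ] yaw 76.72 gap 0.0505 F [-0.2 -0.9 -1.4] plate xy -0.0004 -0.097
offset [0.04 0.01 0.94] yaw 0.1
[249.04177355 229.15992287] [292.78680007 201.45629462]
```

View pics/c3.png

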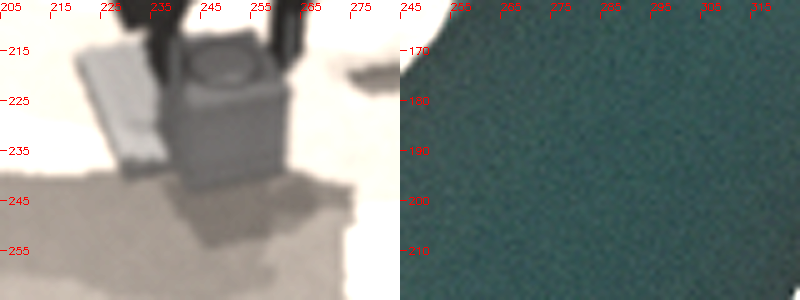

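Emit:
servo_tool(rows=[{"grip":0,"offset":[0.02,0,0.45],"yaw":0.1},{"grip":0,"offset":[0.02,0,0.9],"yaw":0.1},{"grip":0,"offset":[0.02,0,0.9],"yaw":0.1},{"grip":0,"offset":[0.15,0,0.9],"yaw":0.1},{"grip":0,"offset":[0.25,0,0.9],"yaw":0.1},{"grip":0,"offset":[0.32,0,0.9],"yaw":0.1},{"grip":0,"offset":[0.32,0,0.9],"yaw":0.1}])

```text
t: 5.3
tool_pos: [0.539, -0.072, 0.0235]
orientation: [3.141, 0.0, 1.335]
ft_force: [0.2, -3.9, -1.0]
finger_gap: 0.0513
```

Run:
```python
from h import *
st()
```

```text
t 5.30 [ 0.539  -0.072   0.0235] yaw 76.48 gap 0.0513 F [ 0.2 -3.9 -1. ] plate xy 0.0003 -0.0814
```

Emit:
servo_tool(rows=[{"grip":0,"offset":[0.08,0,-0.03],"yaw":0},{"grip":0,"offset":[0.15,0,-0.06],"yaw":0},{"grip":0,"offset":[0.22,0,-0.1],"yaw":0},{"grip":0,"offset":[0.3,0,-0.13],"yaw":0},{"grip":0,"offset":[0.39,0,-0.16],"yaw":0},{"grip":0,"offset":[0.5,0,-0.17],"yaw":0},{"grip":0,"offset":[0.6,0,-0.17],"yaw":0},{"grip":0,"offset":[0.6,0,-0.17],"yaw":0}], squeeze=25)

```text
t: 6.1
tool_pos: [0.5461, -0.0419, 0.0316]
orientation: [3.141, -0.0, 1.335]
ft_force: [-2.2, -3.1, 5.1]
finger_gap: 0.0506
```

Run:
```python
from h import *
st()
ims={n:capture(n) for n in('side','top')}
p=observe()['tool_pos']; print(px('side',p))
panels('pics/c4.png',[('side',205,185),('top',245,160)],ims)
```

```text
t 6.10 [ 0.5461 -0.0419  0.0316] yaw 76.52 gap 0.0506 F [-2.2 -3.1  5.1] plate xy 0.0003 -0.0504
[243.34205566 228.57451377]
```

View pics/c4.png

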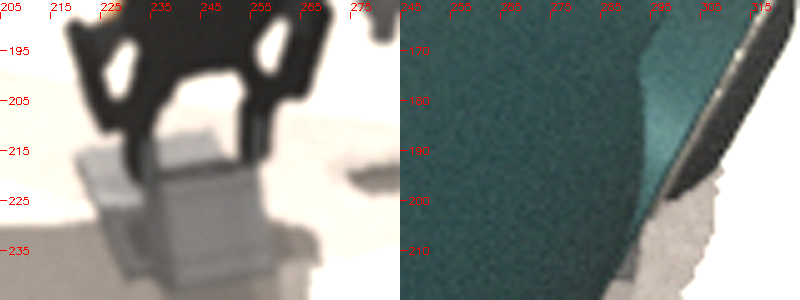

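Emit:
servo_tool(rows=[{"grip":0,"offset":[0.1,0,0.02],"yaw":0},{"grip":0,"offset":[0.21,0,0.05],"yaw":0},{"grip":0,"offset":[0.31,0,0.1],"yaw":0},{"grip":0,"offset":[0.4,0,0.16],"yaw":0},{"grip":0,"offset":[0.48,0,0.22],"yaw":0},{"grip":0,"offset":[0.56,0,0.28],"yaw":0},{"grip":0,"offset":[0.56,0,0.28],"yaw":0},{"grip":0,"offset":[0.56,0,0.28],"yaw":0}])

```text
t: 7.0
tool_pos: [0.5527, -0.0147, 0.0173]
orientation: [3.141, -0.001, 1.335]
ft_force: [0.7, 0.0, 4.4]
finger_gap: 0.0509
```

Run:
```python
from h import *
st()
ims={n:capture(n) for n in('side','top')}
p=observe()['tool_pos']; print(px('side',p))
panels('pics/c5.png',[('side',205,185)],ims,8)
```

```text
t 7.00 [ 0.5527 -0.0147  0.0173] yaw 76.50 gap 0.0509 F [0.7 0.  4.4] plate xy 0.0004 -0.0224
[240.10581617 226.13176055]
```

View pics/c5.png

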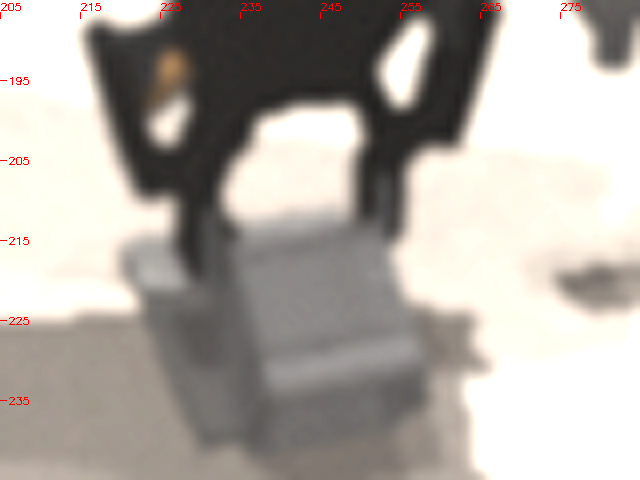

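Emit:
servo_tool(rows=[{"grip":0.3,"offset":[0,0,0],"yaw":0},{"grip":0.5,"offset":[0,0,0],"yaw":0},{"grip":0.6,"offset":[0,0,0],"yaw":0},{"grip":0.6,"offset":[0,0,0],"yaw":0},{"grip":0.6,"offset":[-0.24,0,-0.17],"yaw":0},{"grip":0.6,"offset":[-0.24,0,-0.17],"yaw":0}])

```text
t: 7.7
tool_pos: [0.5495, -0.0295, 0.0271]
orientation: [3.14, 0.0, 1.332]
ft_force: [-0.6, -1.5, 0.1]
finger_gap: 0.0684
```

Run:
```python
from h import *
st()
ims={n:capture(n) for n in('side','top')}
p=observe()['tool_pos']; print(px('side',p))
for c in [(x,y,z) for y in(-.0624,-.0064) for x in(-.026,.026) for z in(.062,.01)]:
    print(c,px('side',[*(M+PX*c[0]+PYv*c[1]),c[2]]).round(1))
panels('pics/c6.png',[('side',205,185)],ims,8)
```

```text
t 7.70 [ 0.5495 -0.0295  0.0271] yaw 76.33 gap 0.0684 F [-0.6 -1.5  0.1] plate xy 0.0007 -0.0376
[241.61610411 226.58876702]
(-0.026, -0.0624, 0.062) [235.3 224. ]
(-0.026, -0.0624, 0.01) [235.1 239.1]
(0.026, -0.0624, 0.062) [254.2 220.5]
(0.026, -0.0624, 0.01) [253.4 235.5]
(-0.026, -0.0064, 0.062) [229.3 211.5]
(-0.026, -0.0064, 0.01) [229.4 226.3]
(0.026, -0.0064, 0.062) [247.5 208.3]
(0.026, -0.0064, 0.01) [247.  223.1]
```

View pics/c6.png

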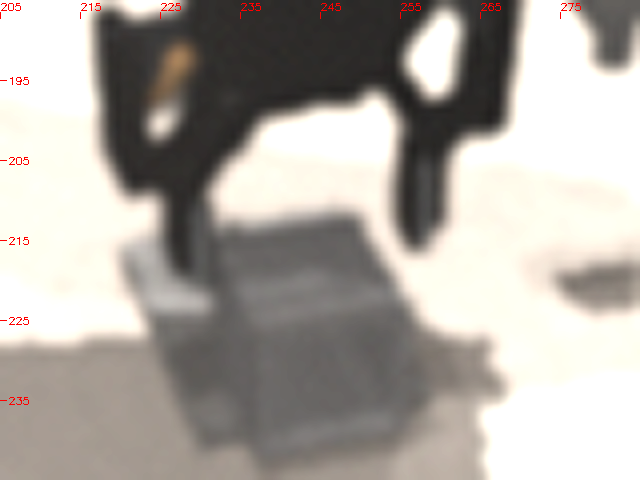

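Emit:
servo_tool(rows=[{"grip":0.3,"offset":[0,0,0],"yaw":-0.2},{"grip":0,"offset":[0,0,0],"yaw":-0.2},{"grip":0,"offset":[0,0,0],"yaw":-0.2},{"grip":0,"offset":[0,0,0],"yaw":-0.2},{"grip":0,"offset":[0,0,0],"yaw":-0.2},{"grip":0,"offset":[0,0,-0.3],"yaw":-0.2},{"grip":0,"offset":[0,0,-0.6],"yaw":-0.2},{"grip":0,"offset":[0,0,-0.6],"yaw":-0.2}], squeeze=30)

```text
t: 8.6
tool_pos: [0.5506, -0.0274, 0.0583]
orientation: [3.139, -0.001, 1.338]
ft_force: [-0.3, -1.0, -0.8]
finger_gap: 0.0502
```

Emit:
servo_tool(rows=[{"grip":0,"offset":[-0.3,0,0],"yaw":0},{"grip":0,"offset":[-0.6,0,0],"yaw":0},{"grip":0,"offset":[-0.9,0,0],"yaw":0},{"grip":0,"offset":[-1.2,0,0],"yaw":0},{"grip":0,"offset":[-1.2,0,0],"yaw":0},{"grip":0,"offset":[-1.2,0,0],"yaw":0}])

```text
t: 9.2
tool_pos: [0.5354, -0.0864, 0.0558]
orientation: [-3.141, 0.0, 1.337]
ft_force: [0.6, -0.1, -1.4]
finger_gap: 0.0512
```

Run:
```python
from h import *
st()
ims={n:capture(n) for n in('side','top')}
p=observe()['tool_pos']; print(px('side',p)); go(*(M-PYv*.097),.027,76.6)
panels('pics/c7.png',[('side',215,190)],ims,8)
```

```text
t 9.20 [ 0.5354 -0.0864  0.0558] yaw 76.58 gap 0.0512 F [ 0.6 -0.1 -1.4] plate xy 0.0002 -0.0962
[248.74129571 231.82965242]
offset [-0.04 -0.    0.58] yaw 0.1
```

View pics/c7.png

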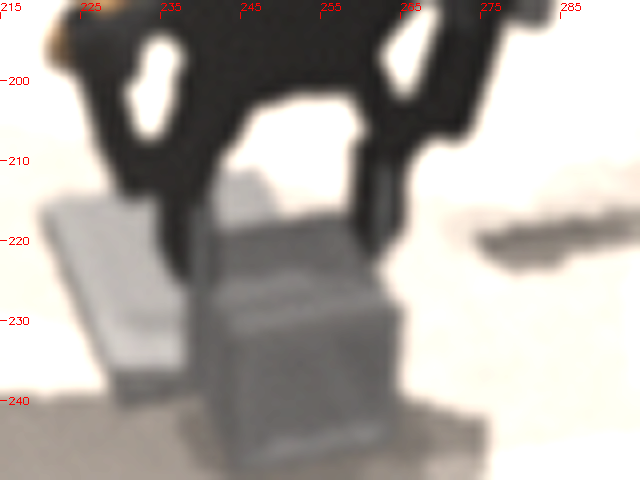

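Emit:
servo_tool(rows=[{"grip":0,"offset":[0,0,0.35],"yaw":0},{"grip":0,"offset":[0,0,0.7],"yaw":0},{"grip":0,"offset":[0,0,0.71],"yaw":0},{"grip":0,"offset":[0.08,0,0.71],"yaw":0},{"grip":0,"offset":[0.16,0,0.71],"yaw":0},{"grip":0,"offset":[0.22,0,0.71],"yaw":0},{"grip":0,"offset":[0.22,0,0.71],"yaw":0}])

```text
t: 10.0
tool_pos: [0.5385, -0.0743, 0.0207]
orientation: [3.141, -0.0, 1.339]
ft_force: [-0.4, -0.3, -1.2]
finger_gap: 0.0508
```

```bash
python3 -c "
from h import *
st()"
```

```text
t 10.00 [ 0.5385 -0.0743  0.0207] yaw 76.70 gap 0.0508 F [-0.4 -0.3 -1.2] plate xy 0.0004 -0.0837
```

Emit:
servo_tool(rows=[{"grip":0,"offset":[0.04,0,0],"yaw":0},{"grip":0,"offset":[0.07,0,0],"yaw":0},{"grip":0,"offset":[0.07,0,0],"yaw":0}])

```text
t: 10.3
tool_pos: [0.539, -0.0714, 0.0205]
orientation: [3.141, -0.0, 1.338]
ft_force: [0.2, -0.2, -1.4]
finger_gap: 0.051
```

```bash
python3 -c "
from h import *
st()"
```

```text
t 10.30 [ 0.539  -0.0714  0.0205] yaw 76.67 gap 0.0510 F [ 0.2 -0.2 -1.4] plate xy 0.0002 -0.0807
```

Emit:
servo_tool(rows=[{"grip":0,"offset":[0.04,0,0],"yaw":0},{"grip":0,"offset":[0.07,0,0],"yaw":0},{"grip":0,"offset":[0.07,0,0],"yaw":0}])

```text
t: 10.6
tool_pos: [0.5398, -0.068, 0.0204]
orientation: [3.142, 0.0, 1.338]
ft_force: [1.1, 1.1, -1.3]
finger_gap: 0.0507
```

```bash
python3 -c "
from h import *
st()"
```

```text
t 10.60 [ 0.5398 -0.068   0.0204] yaw 76.67 gap 0.0507 F [ 1.1  1.1 -1.3] plate xy 0.0002 -0.0772
```

Emit:
servo_tool(rows=[{"grip":0,"offset":[0.04,0,0],"yaw":0},{"grip":0,"offset":[0.07,0,0],"yaw":0},{"grip":0,"offset":[0.07,0,0],"yaw":0}])

```text
t: 10.9
tool_pos: [0.5406, -0.0645, 0.0204]
orientation: [-3.142, 0.0, 1.338]
ft_force: [0.3, 0.8, -1.4]
finger_gap: 0.0507
```

```bash
python3 -c "
from h import *
st()
ims={n:capture(n) for n in('side','top')}
panels('pics/c8.png',[('side',215,190)],ims,8)"
```

```text
t 10.90 [ 0.5406 -0.0645  0.0204] yaw 76.67 gap 0.0507 F [ 0.3  0.8 -1.4] plate xy 0.0002 -0.0737
```

View pics/c8.png

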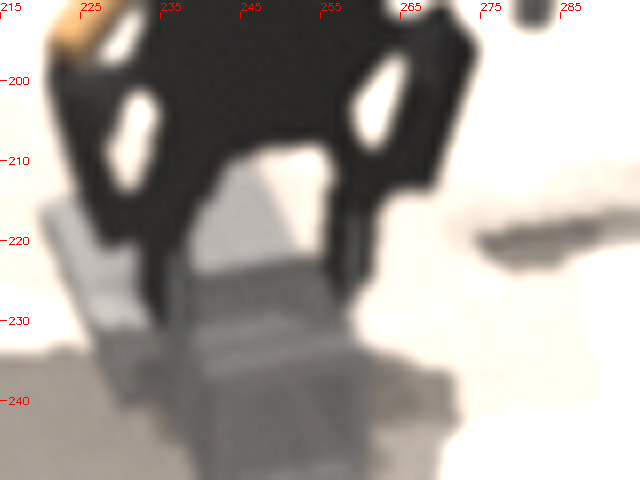

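```bash
python3 -c "
from h import *
# current: back edge at (239,224),(254.5,222); front rim (241.5,237),(259,234)
for L in [(239,224),(254.5,222),(241.5,237),(259,234)]:
    q=at('side',*L,.054)[:2]-M; print(L,q@PX,q@PYv)
print('prev c7, z~.09')
for L in [(241,219),(257,216.5),(245,232),(263,227)]:
    q=at('side',*L,.09)[:2]-M; print(L,q@PX,q@PYv)
"
```

```text
(239, 224) -0.013669559377250458 -0.055792083420714955
(254.5, 222) 0.028340863377011687 -0.05936372800000785
(241.5, 237) -0.02293594216484052 -0.10701637934787142
(259, 234) 0.023284455907271958 -0.10865600318159781
prev c7, z~.09
(241, 219) -0.016537040260085775 -0.08045712189151231
(257, 216.5) 0.02571308308352425 -0.08211927899223737
(245, 232) -0.022428948232772444 -0.1312942686692874
(263, 227) 0.02581175039528515 -0.12584764208769592
```

Emit:
servo_tool(rows=[{"grip":0,"offset":[-0.06,0,0],"yaw":0},{"grip":0,"offset":[-0.06,0,0.06],"yaw":0},{"grip":0,"offset":[-0.06,0,0.06],"yaw":0},{"grip":0.3,"offset":[-0.06,0,0.06],"yaw":0},{"grip":0.6,"offset":[-0.06,0,0.06],"yaw":0},{"grip":0.6,"offset":[-0.06,0,0.06],"yaw":0},{"grip":0.6,"offset":[-0.25,0,-0.08],"yaw":0},{"grip":0.6,"offset":[-0.25,0,-0.08],"yaw":0}])

```text
t: 11.8
tool_pos: [0.5377, -0.0787, 0.0254]
orientation: [3.14, 0.0, 1.336]
ft_force: [-0.1, -0.1, -0.4]
finger_gap: 0.068
```

Emit:
servo_tool(rows=[{"grip":0.3,"offset":[0,0,0],"yaw":0},{"grip":0,"offset":[0,0,0],"yaw":0},{"grip":0,"offset":[0,0,0],"yaw":0},{"grip":0,"offset":[0,0,0],"yaw":0},{"grip":0,"offset":[0,0,0],"yaw":0},{"grip":0,"offset":[0,0,-0.04],"yaw":0},{"grip":0,"offset":[0.05,0,-0.04],"yaw":0},{"grip":0,"offset":[0.05,0,-0.04],"yaw":0}], squeeze=30)

```text
t: 12.6
tool_pos: [0.5384, -0.0741, 0.0265]
orientation: [3.141, -0.0, 1.338]
ft_force: [-0.2, -0.6, 0.3]
finger_gap: 0.0428
```

```bash
python3 -c "
from h import *
st()"
```

```text
t 12.60 [ 0.5384 -0.0741  0.0265] yaw 76.68 gap 0.0428 F [-0.2 -0.6  0.3] plate xy 0.0003 -0.0835
```

Emit:
servo_tool(rows=[{"grip":0,"offset":[0,0,-0.2],"yaw":0},{"grip":0,"offset":[0,0,-0.5],"yaw":0},{"grip":0,"offset":[0,0,-1.0],"yaw":0},{"grip":0,"offset":[-1,0,-2.0],"yaw":0},{"grip":0,"offset":[-2,0,-3.0],"yaw":0},{"grip":0,"offset":[-3,0,-3.0],"yaw":0},{"grip":0,"offset":[-4,0,-3.0],"yaw":0},{"grip":0,"offset":[-5,0,-3.0],"yaw":0}])

```text
t: 13.4
tool_pos: [0.4879, -0.2874, 0.177]
orientation: [3.139, -0.0, 1.338]
ft_force: [0.9, 0.0, 0.0]
finger_gap: 0.043
```

```bash
python3 -c "
from h import *
st()
ims={n:capture(n) for n in('side','top')}
for n in ims: cv2.imwrite(f'pics/{n}9.png',ims[n])
panels('pics/c9.png',[('side',215,190),('side',250,180),('top',220,175),('top',260,175)],ims,5)"
```

```text
t 13.40 [ 0.4879 -0.2874  0.177 ] yaw 76.69 gap 0.0430 F [0.9 0.  0. ] plate xy 0.0006 -0.3027
```

View pics/c9.png

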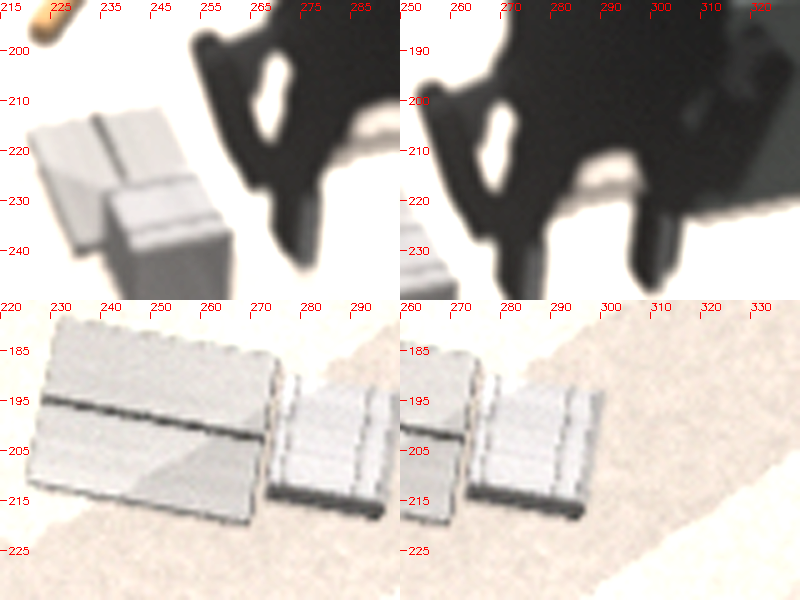

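```bash
python3 -c "
from h import *
def f(n,u,v,z):
    q=at(n,u,v,z)[:2]-M; print(n,u,v,(q@PX).round(4),(q@PYv).round(4))
for c in [(277,190),(300.6,193.4),(297,216.6),(274,212.4)]: f('top',*c,.052)
# side view upper face: back-left, back-right, front-right, front-left
for c in [(236,227.5),(254,225),(261,236),(241.5,240)]: f('side',*c,.052)
st(); go(*(M-PYv*.09),.12,76.6)
"
```

```text
top 277 190 0.023 -0.059
top 300.6 193.4 0.0246 -0.1143
top 297 216.6 -0.0306 -0.1144
top 274 212.4 -0.0302 -0.0609
side 236 227.5 -0.0247 -0.065
side 254 225 0.0238 -0.0686
side 261 236 0.0264 -0.1152
side 241.5 240 -0.0256 -0.1156
t 13.50 [ 0.4849 -0.293   0.1771] yaw 76.09 gap 0.0424 F [-0.7  0.6  0.5] plate xy -0.0011 -0.3089
offset [ 4.38 -0.02  1.14] yaw -0.5
```

Emit:
servo_tool(rows=[{"grip":1,"offset":[1,0,0.5],"yaw":-0.5},{"grip":1,"offset":[2,0,1.0],"yaw":-0.5},{"grip":1,"offset":[3,0,1.14],"yaw":-0.5},{"grip":1,"offset":[4,0,1.14],"yaw":-0.5},{"grip":1,"offset":[4.4,-0.02,1.14],"yaw":-0.5},{"grip":1,"offset":[4.4,-0.02,1.14],"yaw":-0.5},{"grip":1,"offset":[4.4,-0.02,1.14],"yaw":-0.5}])

```text
t: 14.2
tool_pos: [0.5381, -0.0711, 0.1184]
orientation: [3.141, 0.0, 1.348]
ft_force: [0.1, 0.3, 0.3]
finger_gap: 0.0854
```

```bash
python3 -c "
from h import *
st(); go(*(M-PYv*.0885-.001*PX),.0165,76.6)"
```

```text
t 14.20 [ 0.5381 -0.0711  0.1184] yaw 77.22 gap 0.0854 F [0.1 0.3 0.3] plate xy -0.0007 -0.0806
offset [-0.16 -0.01  2.04] yaw 0.6
```

Emit:
servo_tool(rows=[{"grip":1,"offset":[-0.16,0,0.5],"yaw":0.6},{"grip":1,"offset":[-0.16,0,1.2],"yaw":0.6},{"grip":1,"offset":[-0.16,0,2.03],"yaw":0.6},{"grip":1,"offset":[-0.16,0,2.03],"yaw":0.6},{"grip":1,"offset":[-0.16,0,2.03],"yaw":0.6},{"grip":0.3,"offset":[-0.16,0,2.03],"yaw":0.6},{"grip":0,"offset":[-0.16,0,2.03],"yaw":0.6},{"grip":0,"offset":[-0.16,0,2.03],"yaw":0.6}])

```text
t: 15.0
tool_pos: [0.537, -0.0792, 0.0176]
orientation: [3.14, -0.001, 1.336]
ft_force: [-5.6, 1.1, 19.1]
finger_gap: 0.0507
```

Emit:
servo_tool(rows=[{"grip":0,"offset":[0,0,0],"yaw":0},{"grip":0,"offset":[0,0,0],"yaw":0},{"grip":0,"offset":[0,0,0],"yaw":0}])

```text
t: 15.3
tool_pos: [0.537, -0.0792, 0.0177]
orientation: [3.14, -0.001, 1.336]
ft_force: [-4.8, 1.6, 17.7]
finger_gap: 0.0509
```

```bash
python3 -c "
from h import *
st()"
```

```text
t 15.30 [ 0.537  -0.0792  0.0177] yaw 76.56 gap 0.0509 F [-4.8  1.6 17.7] plate xy 0.0001 -0.0888
```

Emit:
servo_tool(rows=[{"grip":0,"offset":[0,0,-0.05],"yaw":0},{"grip":0,"offset":[0,0,-0.1],"yaw":0},{"grip":0,"offset":[0,0,-0.1],"yaw":0},{"grip":0,"offset":[0.06,0,-0.1],"yaw":0},{"grip":0,"offset":[0.1,0,-0.1],"yaw":0},{"grip":0,"offset":[0.1,0,-0.1],"yaw":0}])

```text
t: 15.9
tool_pos: [0.5373, -0.0741, 0.0209]
orientation: [-3.141, 0.0, 1.336]
ft_force: [-0.8, -0.6, -1.6]
finger_gap: 0.0507
```

```bash
python3 -c "
from h import *
st()"
```

```text
t 15.90 [ 0.5373 -0.0741  0.0209] yaw 76.58 gap 0.0507 F [-0.8 -0.6 -1.6] plate xy -0.0008 -0.0837
```

Clear of the table; nudge until it touches the plate's edge.

Emit:
servo_tool(rows=[{"grip":0,"offset":[0.03,0,0],"yaw":0},{"grip":0,"offset":[0.05,0,0],"yaw":0},{"grip":0,"offset":[0.05,0,0],"yaw":0}])

```text
t: 16.2
tool_pos: [0.5378, -0.0725, 0.0211]
orientation: [3.141, 0.001, 1.336]
ft_force: [-1.9, -4.1, 0.4]
finger_gap: 0.0505
```

Emit:
servo_tool(rows=[{"grip":0,"offset":[0.03,0,0],"yaw":0},{"grip":0,"offset":[0.05,0,0],"yaw":0},{"grip":0,"offset":[0.05,0,0],"yaw":0}])

```text
t: 16.5
tool_pos: [0.5384, -0.0706, 0.0212]
orientation: [3.141, 0.001, 1.335]
ft_force: [-2.4, -7.1, 2.7]
finger_gap: 0.0507
```

```bash
python3 -c "
from h import *
st()"
```

```text
t 16.50 [ 0.5384 -0.0706  0.0212] yaw 76.49 gap 0.0507 F [-2.4 -7.1  2.7] plate xy -0.0006 -0.0801
```

Emit:
servo_tool(rows=[{"grip":0,"offset":[0.08,0,-0.04],"yaw":0},{"grip":0,"offset":[0.16,0,-0.09],"yaw":0},{"grip":0,"offset":[0.25,0,-0.14],"yaw":0},{"grip":0,"offset":[0.36,0,-0.17],"yaw":0},{"grip":0,"offset":[0.46,0,-0.19],"yaw":0},{"grip":0,"offset":[0.56,0,-0.2],"yaw":0},{"grip":0,"offset":[0.56,0,-0.2],"yaw":0}], squeeze=25)

```text
t: 17.2
tool_pos: [0.5453, -0.0412, 0.0311]
orientation: [3.141, -0.0, 1.337]
ft_force: [-0.9, -1.9, 2.9]
finger_gap: 0.0503
```

```bash
python3 -c "
from h import *
st()"
```

```text
t 17.20 [ 0.5453 -0.0412  0.0311] yaw 76.62 gap 0.0503 F [-0.9 -1.9  2.9] plate xy -0.0006 -0.0499
```

Emit:
servo_tool(rows=[{"grip":0,"offset":[0.14,0,0.02],"yaw":0},{"grip":0,"offset":[0.24,0,0.06],"yaw":0},{"grip":0,"offset":[0.34,0,0.11],"yaw":0},{"grip":0,"offset":[0.42,0,0.17],"yaw":0},{"grip":0,"offset":[0.5,0,0.23],"yaw":0},{"grip":0,"offset":[0.5,0,0.27],"yaw":0},{"grip":0,"offset":[0.5,0,0.27],"yaw":0}])

```text
t: 17.9
tool_pos: [0.5513, -0.017, 0.0173]
orientation: [3.141, -0.001, 1.337]
ft_force: [-0.1, 0.9, 6.6]
finger_gap: 0.05
```

```bash
python3 -c "
from h import *
st()"
```

```text
t 17.90 [ 0.5513 -0.017   0.0173] yaw 76.60 gap 0.0500 F [-0.1  0.9  6.6] plate xy -0.0004 -0.025
```

Emit:
servo_tool(rows=[{"grip":0.3,"offset":[0,0,0],"yaw":0},{"grip":0.6,"offset":[0,0,0],"yaw":0},{"grip":0.6,"offset":[0,0,0],"yaw":0},{"grip":0.6,"offset":[-0.1,0,0],"yaw":0},{"grip":0.6,"offset":[-0.2,0,-0.06],"yaw":0},{"grip":0.6,"offset":[-0.2,0,-0.06],"yaw":0},{"grip":0.3,"offset":[-0.2,0,-0.06],"yaw":0},{"grip":0,"offset":[-0.2,0,-0.06],"yaw":0}])

```text
t: 18.7
tool_pos: [0.5486, -0.0277, 0.0207]
orientation: [3.141, -0.0, 1.336]
ft_force: [-0.6, -0.6, 4.3]
finger_gap: 0.0513
```

Emit:
servo_tool(rows=[{"grip":0,"offset":[0,0,0],"yaw":0},{"grip":0,"offset":[0,0,0],"yaw":0},{"grip":0,"offset":[0,0,0],"yaw":0},{"grip":0,"offset":[0,0,-0.2],"yaw":0},{"grip":0,"offset":[0,0,-0.2],"yaw":0}], squeeze=30)

```text
t: 19.2
tool_pos: [0.5491, -0.0276, 0.0316]
orientation: [3.14, -0.0, 1.336]
ft_force: [0.5, -0.2, -1.3]
finger_gap: 0.051
```

```bash
python3 -c "
from h import *
st(); go(*M,.035,76.6)
cv2.imwrite('pics/s10.png',capture('side'))"
```

```text
t 19.20 [ 0.5491 -0.0276  0.0316] yaw 76.56 gap 0.0510 F [ 0.5 -0.2 -1.3] plate xy -0.0001 -0.0358
offset [ 0.72  0.   -0.07] yaw -0.0
```

Emit:
servo_tool(rows=[{"grip":0,"offset":[0.25,0,0],"yaw":0},{"grip":0,"offset":[0.5,0,0],"yaw":0},{"grip":0,"offset":[0.72,0,0],"yaw":0},{"grip":0,"offset":[0.72,0,0],"yaw":0},{"grip":0,"offset":[0.72,0,0.1],"yaw":0},{"grip":0,"offset":[0.72,0,0.2],"yaw":0},{"grip":0,"offset":[0.72,0,0.21],"yaw":0},{"grip":0,"offset":[0.72,0,0.21],"yaw":0}])

```text
t: 20.05
tool_pos: [0.5569, 0.007, 0.02]
orientation: [3.142, -0.0, 1.335]
ft_force: [-1.8, 2.4, 7.5]
finger_gap: 0.0511
```

Emit:
servo_tool(rows=[{"grip":0.3,"offset":[0,0,0],"yaw":0},{"grip":0.6,"offset":[0,0,0],"yaw":0},{"grip":0.6,"offset":[0,0,0],"yaw":0},{"grip":0.6,"offset":[0,0,-0.4],"yaw":0},{"grip":0.6,"offset":[0,0,-1.2],"yaw":0},{"grip":0.6,"offset":[-0.5,0,-2.2],"yaw":0},{"grip":0.6,"offset":[-1.5,0,-3.0],"yaw":0},{"grip":0.6,"offset":[-2.5,0,-3.4],"yaw":0}])

```text
t: 20.85
tool_pos: [0.5328, -0.0951, 0.1819]
orientation: [3.14, -0.001, 1.338]
ft_force: [0.6, -0.1, -0.5]
finger_gap: 0.0681
```

Emit:
servo_tool(rows=[{"grip":0,"offset":[-1,0,0],"yaw":0},{"grip":0,"offset":[-2,0,0],"yaw":0},{"grip":0,"offset":[-3,0,0],"yaw":0},{"grip":0,"offset":[-3,0,0],"yaw":0},{"grip":0,"offset":[-3,0,0],"yaw":0}])

```text
t: 21.35
tool_pos: [0.4969, -0.2419, 0.1798]
orientation: [3.142, 0.0, 1.333]
ft_force: [0.5, 0.5, 0.5]
finger_gap: 0.043
```

```bash
python3 -c "
from h import *
st()
ims={n:capture(n) for n in('side','top')}
for n in ims: cv2.imwrite(f'pics/{n}11.png',ims[n])
panels('pics/c11.png',[('side',205,185),('side',265,155),('top',215,165),('top',225,105)],ims,5)"
```

```text
t 21.35 [ 0.4969 -0.2419  0.1798] yaw 76.37 gap 0.0430 F [0.5 0.5 0.5] plate xy -0.0012 -0.2564
```

View pics/c11.png

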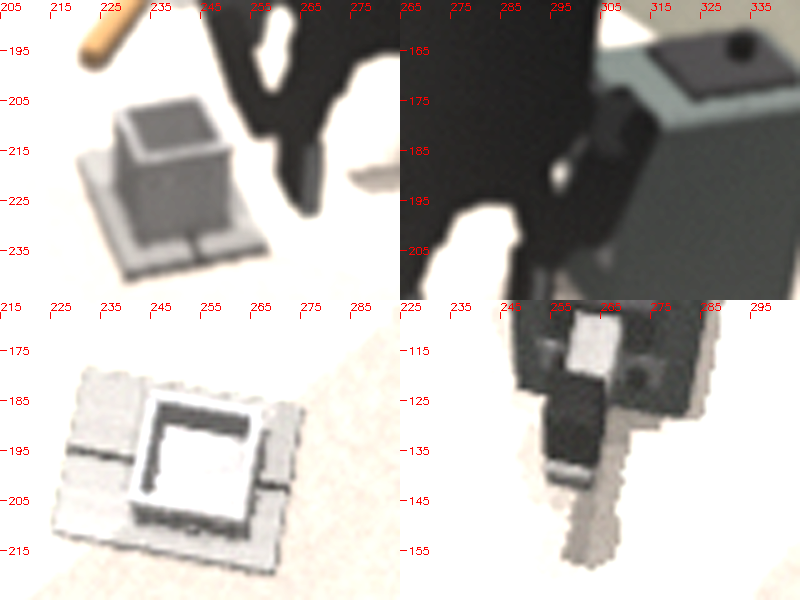

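```bash
python3 -c "
from h import *
def f(n,u,v,z):
    q=at(n,u,v,z)[:2]-M; print(n,u,v,(q@PX).round(4),(q@PYv).round(4))
for c in [(244.6,182.6),(268,185.4),(265,209.4),(241.6,205.6)]: f('top',*c,.066)
print('post')
f('top',260.5,120,.185);f('top',259.5,137.3,.135);f('top',258.7,142,.115)
W=lambda x,y,z:px('top',[*(M+PX*x+PYv*y),z]).round(1)
for D in (.11,.12,.13,.14,.15): print(D,W(D+.012,0,.185),W(D-.012,0,.135),W(D-.016,0,.135),W(D-.016,0,.115))
S=lambda x,y,z:px('side',[*(M+PX*x+PYv*y),z]).round(1)
for D in (.11,.12,.13,.14,.15): print('side post top corners',D,[S(D+a,b,.185) for a,b in((-.012,-.012),(-.012,.012),(.012,-.012),(.012,.012))])
print(S(.13,-.012,.135))
im=cv2.imread('pics/top11.png'); print(im[110:150,256:264].mean(axis=(1,2)).round())
s=cv2.imread('pics/side0.png'); print(s[162:182,272:298].mean(2).astype(int))
"
```

```text
top 244.6 182.6 0.024 0.0174
top 268 185.4 0.0269 -0.0367
top 265 209.4 -0.0293 -0.0395
top 241.6 205.6 -0.03 0.0143
post
top 260.5 120 0.1324 -0.0002
top 259.5 137.3 0.1132 -0.0015
top 258.7 142 0.1094 -0.0004
0.11 [259.5 124.7] [257.6 143.8] [257.2 145.5] [257.3 148.5]
0.12 [260.4 120.2] [258.4 139.4] [258.1 141.2] [258.1 144.2]
0.13 [261.2 115.7] [259.2 135.1] [258.9 136.9] [258.9 140. ]
0.14 [262.1 111.2] [260.  130.9] [259.7 132.6] [259.7 135.8]
0.15 [262.9 106.8] [260.8 126.6] [260.5 128.3] [260.4 131.6]
side post top corners 0.11 [array([275.6, 167. ]), array([272.2, 162.7]), array([284.1, 165.8]), array([280.6, 161.5])]
side post top corners 0.12 [array([279.2, 166.5]), array([275.7, 162.2]), array([287.6, 165.3]), array([284., 161.])]
side post top corners 0.13 [array([282.7, 166. ]), array([279.2, 161.7]), array([291.1, 164.8]), array([287.4, 160.5])]
side post top corners 0.14 [array([286.2, 165.5]), array([282.6, 161.2]), array([294.5, 164.3]), array([290.8, 160.1])]
side post top corners 0.15 [array([289.7, 165. ]), array([286.1, 160.7]), array([298. , 163.8]), array([29
[... 1712 characters left out ...]
35  81 133
  156 159 159 157 156 152 150 151]
 [159 160 160 160 148 109  57  28  23  25  25  26  24  23  23  38  84 129
  150 154 152 150 145 137 133 133]
 [159 160 159 161 146 106  56  29  24  26  25  26  25  25  24  40  79 113
  131 136 135 132 127 121 120 120]
 [159 159 160 158 143 105  59  30  24  24  25  26  24  23  24  39  72  99
  114 121 122 121 119 117 118 117]
 [159 160 161 154 133 101  66  39  26  25  24  26  23  23  24  42  75  98
  108 115 120 120 118 115 115 115]
 [159 160 159 146 120  98  79  54  32  25  24  25  27  26  28  48  81 102
  107 111 113 110 108 102  98  95]
 [160 160 156 137 105  90  86  69  42  31  30  32  35  37  39  53  78  93
   95  94  92  87  81  74  70  67]]
```

```bash
python3 -c "
from h import *
def f(n,u,v,z):
    q=at(n,u,v,z)[:2]-M; print(n,u,v,(q@PX).round(4),(q@PYv).round(4)); return np.array([q@PX,q@PYv])
C=[f('side',*c,.066) for c in [(228.2,206.6),(245,204.6),(251,214.4),(232,216.6)]]; print(np.mean(C,0))
print('plate corners side');[f('side',*c,.01) for c in [(230.6,240.6),(258.6,234.6),(220.6,217)]]
# base of pot front edge, top camera: gap of line each side
im=cv2.imread('pics/top11.png').mean(2)
C=[f('top',*c,.01) for c in[(228.4,195),(241.5,197.2),(266.4,201.5),(273,202.6)]]
go(*(M-.0105*PYv+.001*PX),.14,76.6)
"
```

```text
side 228.2 206.6 -0.0243 0.0109
side 245 204.6 0.023 0.0069
side 251 214.4 0.0247 -0.0401
side 232 216.6 -0.0268 -0.035
[-0.00086832 -0.01431387]
plate corners side
side 230.6 240.6 -0.0392 -0.0646
side 258.6 234.6 0.0407 -0.0629
side 220.6 217 -0.0387 0.0416
top 228.4 195 -0.0005 0.055
top 241.5 197.2 -0.0003 0.0226
top 266.4 201.5 -0.0002 -0.0388
top 273 202.6 -0.0001 -0.055
offset [4.87 0.04 0.79] yaw 0.0
```

Emit:
servo_tool(rows=[{"grip":0.7,"offset":[1,0,0.2],"yaw":0},{"grip":0.7,"offset":[2,0,0.4],"yaw":0},{"grip":0.7,"offset":[3,0,0.6],"yaw":0},{"grip":0.7,"offset":[4,0,0.7],"yaw":0},{"grip":0.7,"offset":[4.87,0,0.79],"yaw":0},{"grip":0.7,"offset":[4.87,0,0.79],"yaw":0},{"grip":0.7,"offset":[4.87,0,0.79],"yaw":0}])

```text
t: 22.15
tool_pos: [0.5541, -0.0014, 0.14]
orientation: [-3.141, 0.0, 1.341]
ft_force: [-0.6, -1.5, -0.1]
finger_gap: 0.0727
```

```bash
python3 -c "
from h import *
st(); go(*(M-.010*PYv+.000*PX),.022,76.6)"
```

```text
t 22.15 [ 0.5541 -0.0014  0.14  ] yaw 76.81 gap 0.0727 F [-0.6 -1.5 -0.1] plate xy -0.0013 -0.0091
offset [-0.02  0.03  2.36] yaw 0.2
```

Emit:
servo_tool(rows=[{"grip":0.7,"offset":[0,0.03,0.7],"yaw":0.2},{"grip":0.7,"offset":[0,0.03,1.5],"yaw":0.2},{"grip":0.7,"offset":[0,0.03,2.33],"yaw":0.2},{"grip":0.7,"offset":[0,0.03,2.33],"yaw":0.2},{"grip":0.3,"offset":[0,0.03,2.33],"yaw":0.2},{"grip":0,"offset":[0,0.03,2.33],"yaw":0.2},{"grip":0,"offset":[0,0.03,2.33],"yaw":0.2},{"grip":0,"offset":[0,0.03,2.33],"yaw":0.2}])

```text
t: 22.95
tool_pos: [0.5568, -0.0041, 0.0259]
orientation: [3.139, -0.001, 1.333]
ft_force: [-3.5, -1.0, 12.4]
finger_gap: 0.0508
```

Emit:
servo_tool(rows=[{"grip":0,"offset":[0,0,-0.1],"yaw":0},{"grip":0,"offset":[0.1,0.02,-0.1],"yaw":0},{"grip":0,"offset":[0.19,0.02,-0.1],"yaw":0},{"grip":0,"offset":[0.19,0.02,-0.1],"yaw":0},{"grip":0,"offset":[0.19,0.02,-0.03],"yaw":0},{"grip":0,"offset":[0.19,0.02,0.02],"yaw":0},{"grip":0,"offset":[0.19,0.02,0.02],"yaw":0}])

```text
t: 23.65
tool_pos: [0.559, 0.0051, 0.0237]
orientation: [-3.141, -0.001, 1.332]
ft_force: [-10.1, 4.1, 28.2]
finger_gap: 0.0512
```

```bash
python3 -c "
from h import *
st()"
```

```text
t 23.65 [0.559  0.0051 0.0237] yaw 76.34 gap 0.0512 F [-10.1   4.1  28.2] plate xy 0.0019 -0.0017
```

Emit:
servo_tool(rows=[{"grip":0,"offset":[0,0,-0.03],"yaw":0},{"grip":0,"offset":[0,0,-0.03],"yaw":0},{"grip":0.3,"offset":[0,0,-0.03],"yaw":0},{"grip":0.6,"offset":[0,0,-0.03],"yaw":0},{"grip":0.6,"offset":[0,0,-0.03],"yaw":0},{"grip":0.6,"offset":[0,0,-0.5],"yaw":0},{"grip":0.6,"offset":[0,0,-1.5],"yaw":0},{"grip":0.6,"offset":[0,0,-2.5],"yaw":0}])

```text
t: 24.45
tool_pos: [0.5582, 0.0045, 0.1489]
orientation: [-3.14, 0.001, 1.332]
ft_force: [1.6, 0.6, 0.5]
finger_gap: 0.0683
```

Emit:
servo_tool(rows=[{"grip":0,"offset":[-1,0,-1],"yaw":0},{"grip":0,"offset":[-2,0,-1.5],"yaw":0},{"grip":0,"offset":[-3,0,-1.5],"yaw":0},{"grip":0,"offset":[-4,0,-1.5],"yaw":0},{"grip":0,"offset":[-5,0,-1.5],"yaw":0},{"grip":0,"offset":[-5,0,-1.5],"yaw":0},{"grip":0,"offset":[-5,0,-1.5],"yaw":0}])

```text
t: 25.15
tool_pos: [0.4982, -0.2419, 0.2232]
orientation: [3.141, 0.001, 1.327]
ft_force: [0.7, 0.7, 0.7]
finger_gap: 0.043
```

```bash
cat > rim.py <<'E'
from h import *
# plate-frame rectified views (top camera) at z=.066 (rim) and z=.01 (plate): 0.5 mm/px, plate +y left, +x up
def rect(im,z,h=.07):
    u=np.array([[h,h],[h,-h],[-h,-h],[-h,h]])
    s=np.float32([px('top',[*(M+PX*a+PYv*b),z]) for a,b in u]); d=np.float32([[0,0],[280,0],[280,280],[0,280]])
    return cv2.warpPerspective(im,cv2.getPerspectiveTransform(s,d),(280,280))
def prof(im):
    g=rect(im,.066).mean(2)
    print('along y (+70..-70 mm, step 2) at x=0'); print(g[130:150].mean(0).reshape(70,4).mean(1).astype(int))
    print('along x (+70..-70) at y=0');print(g[:,130:150].mean(1).reshape(70,4).mean(1).astype(int))
if __name__=='__main__':
    st()
    print('before');prof(cv2.imread('pics/top11.png'))
    im=capture('top');cv2.imwrite('pics/top12.png',im);cv2.imwrite('pics/side12.png',capture('side'));print('after');prof(im)
E
python3 rim.py
```

```text
t 25.15 [ 0.4982 -0.2419  0.2232] yaw 76.03 gap 0.0430 F [0.7 0.7 0.7] plate xy 0.0 -0.256
before
along y (+70..-70 mm, step 2) at x=0
[173 174 173 172 175 176 175 174 174 164 145 146 148 148 149 149 149 148
 147 148 149 148 148 146 139 143 162 164 123  86  95 140 172 179 180 180
 179 179 180 179 180 180 178 178 176 172 168 164 160 157 161 162 135  94
  84 113 134 137 137 138 136 118 135 152 157 158 159 159 158 157]
along x (+70..-70) at y=0
[175 176 177 177 177 177 177 178 178 178 177 176 176 176 175 175 176 175
 173 167 153 149 158 169 149 104  74  67  66  75 121 162 177 179 179 179
 179 179 178 178 179 178 179 180 179 172 173 177 166 126  88  70  66  87
 118 134 142 145 139 110 118 144 155 156 155 155 156 157 158 156]
after
along y (+70..-70 mm, step 2) at x=0
[169 169 167 167 169 170 169 168 167 159 141 141 144 144 144 144 145 144
 145 138 143 159 154 109  73  83 123 161 174 175 175 175 174 174 174 173
 173 173 173 173 173 174 169 159 158 166 166 135  96  88 111 128 132 133
 133 133 132 134 135 135 131 114 130 146 152 154 156 156 154 153]
along x (+70..-70) at y=0
[170 171 172 172 171 171 172 172 173 173 172 170 170 171 171 170 170 170
 169 162 150 156 164 140  93  68  63  64  77 123 161 174 174 174 174 173
 173 173 175 176 176 176 176 172 165 167 170 152 110  77  65  72  92 112
 128 137 141 141 134 106 115 140 151 151 150 150 153 153 154 152]
```

```bash
python3 -c "
from h import *
go(*(M+.124*PX),.22,76.6)"
```

```text
offset [5.05 2.44 0.06] yaw -0.3
```

Emit:
servo_tool(rows=[{"grip":0.15,"offset":[1,0.5,0],"yaw":-0.4},{"grip":0.15,"offset":[1.9,0.9,0],"yaw":-0.4},{"grip":0.15,"offset":[2.8,1.3,0],"yaw":-0.4},{"grip":0.15,"offset":[3.7,1.7,0],"yaw":-0.4},{"grip":0.15,"offset":[4.5,2.1,0],"yaw":-0.4},{"grip":0.15,"offset":[5.05,2.44,0],"yaw":-0.4},{"grip":0.15,"offset":[5.05,2.44,0],"yaw":-0.4},{"grip":0.15,"offset":[5.05,2.44,0],"yaw":-0.4}])

```text
t: 26.05
tool_pos: [0.678, -0.0197, 0.2222]
orientation: [-3.141, 0.001, 1.342]
ft_force: [-0.1, -0.6, 0.1]
finger_gap: 0.049
```

```bash
python3 -c "
from h import *
st();go(*(M+.124*PX),.145,76.6)"
```

```text
t 26.05 [ 0.678  -0.0197  0.2222] yaw 76.89 gap 0.0490 F [-0.1 -0.6  0.1] plate xy 0.1234 0.0017
offset [-0.04  0.01  1.54] yaw 0.3
```

Descend slowly and grip.

Emit:
servo_tool(rows=[{"grip":0.15,"offset":[-0.04,0,0.3],"yaw":0.3},{"grip":0.15,"offset":[-0.04,0,0.6],"yaw":0.3},{"grip":0.15,"offset":[-0.04,0,0.8],"yaw":0.3},{"grip":0.15,"offset":[-0.04,0,1.0],"yaw":0.3},{"grip":0.15,"offset":[-0.04,0,1.2],"yaw":0.3},{"grip":0.15,"offset":[-0.04,0,1.4],"yaw":0.3},{"grip":0.15,"offset":[-0.04,0,1.48],"yaw":0.3},{"grip":0.15,"offset":[-0.04,0,1.48],"yaw":0.3}])

```text
t: 26.85
tool_pos: [0.6774, -0.0234, 0.1483]
orientation: [-3.141, 0.0, 1.334]
ft_force: [0.9, 0.4, 0.1]
finger_gap: 0.049
```

```bash
python3 -c "
from h import *
st()"
```

```text
t 26.85 [ 0.6774 -0.0234  0.1483] yaw 76.45 gap 0.0490 F [0.9 0.4 0.1] plate xy 0.1237 -0.002
```

Emit:
servo_tool(rows=[{"grip":-0.2,"offset":[0.03,0,0],"yaw":0},{"grip":-0.6,"offset":[0.03,0,0],"yaw":0},{"grip":-0.8,"offset":[0.03,0,0],"yaw":0},{"grip":-0.8,"offset":[0.03,0,0],"yaw":0},{"grip":-0.8,"offset":[0.03,0,0],"yaw":0},{"grip":-0.8,"offset":[0.03,0,0],"yaw":0}], squeeze=60)

```text
t: 27.45
tool_pos: [0.6787, -0.0218, 0.1497]
orientation: [3.14, -0.001, 1.335]
ft_force: [4.7, 1.1, 6.7]
finger_gap: 0.0219
```

```bash
python3 -c "
from h import *
st();q=capture('top');cv2.imwrite('pics/t13.png',q)"
```

```text
t 27.45 [ 0.6787 -0.0218  0.1497] yaw 76.47 gap 0.0219 F [4.7 1.1 6.7] plate xy 0.1246 -0.0001
```

Emit:
servo_tool(rows=[{"grip":-0.8,"offset":[0,-0.2,0],"yaw":0},{"grip":-0.8,"offset":[0,-0.5,0],"yaw":0},{"grip":-0.8,"offset":[0,-0.8,0],"yaw":0},{"grip":-0.8,"offset":[0,-1.1,0],"yaw":0},{"grip":-0.8,"offset":[0,-1.4,0],"yaw":0},{"grip":-0.8,"offset":[0,-1.7,0],"yaw":0},{"grip":-0.8,"offset":[0,-2.0,0],"yaw":0},{"grip":-0.8,"offset":[0,-2.0,0],"yaw":0}])

```text
t: 28.3
tool_pos: [0.5808, 0.0025, 0.1497]
orientation: [3.139, -0.002, 1.335]
ft_force: [8.8, 1.8, -1.2]
finger_gap: 0.0221
```

```bash
python3 -c "
from h import *
st();go(*M,observe()['tool_pos'][2],76.6)"
```

```text
t 28.30 [0.5808 0.0025 0.1497] yaw 76.50 gap 0.0221 F [ 8.8  1.8 -1.2] plate xy 0.0237 0.0008
offset [-0.02 -0.47  0.  ] yaw -0.1
```

Emit:
servo_tool(rows=[{"grip":-0.8,"offset":[0,-0.2,0],"yaw":0},{"grip":-0.8,"offset":[0,-0.4,0],"yaw":0},{"grip":-0.8,"offset":[0,-0.48,0],"yaw":0},{"grip":-0.8,"offset":[0,-0.48,0],"yaw":0},{"grip":-0.8,"offset":[0,-0.48,0],"yaw":0},{"grip":-0.8,"offset":[0,-0.48,0],"yaw":0}])

```text
t: 28.9
tool_pos: [0.5589, 0.0079, 0.1496]
orientation: [3.139, -0.001, 1.335]
ft_force: [9.6, 3.9, 2.9]
finger_gap: 0.0218
```

```bash
python3 -c "
from h import *
st()
s0=cv2.imread('pics/side0.png');s=capture('side');cv2.imwrite('pics/s14.png',s)
S=lambda x,y,z:px('side',[*(M+PX*x+PYv*y),z]).round(1)
print('pred nozzle bottom home',S(.124,0,.095),'now',S(0,0,.095), 'bar front-right-bottom home',S(.108,-.011,.115),'now',S(-.016,-.011,.115))
print('home');print(s0[184:204,272:296].mean(2).astype(int))
a=S(0,0,.095).astype(int);print('now',a);print(s[a[1]-14:a[1]+8,a[0]-14:a[0]+12].mean(2).astype(int))
"
```

```text
t 28.90 [0.5589 0.0079 0.1496] yaw 76.49 gap 0.0218 F [9.6 3.9 2.9] plate xy 0.0012 0.001
pred nozzle bottom home [280.4 191.7] now [237.9 198.7] bar front-right-bottom home [277.1 188.7] now [233.4 195.8]
home
[[158 159 153 129  87  58  57  60  59  56  55  54  55  53  53  53  52  52
   51  50  51  51  53  54]
 [158 159 154 133  97  66  52  54  54  53  54  53  52  52  53  54  54  53
   56  59  62  66  72  77]
 [158 158 158 149 124  88  61  53  53  52  52  51  53  59  68  73  75  78
   87  98 104 108 114 120]
 [159 158 159 157 145 114  79  57  50  52  50  52  67  91 108 115 118 121
  129 142 147 149 150 152]
 [158 158 159 159 155 136 103  68  52  50  50  55  84 125 147 150 151 152
  156 158 161 161 160 160]
 [159 158 160 160 159 150 123  85  56  50  50  59  95 139 158 162 160 161
  160 161 160 159 160 160]
 [158 159 160 158 159 154 129  87  56  50  49  64 104 141 158 160 160 159
  159 160 159 159 158 159]
 [159 158 159 158 159 153 127  86  56  48  49  70 113 145 157 158 158 159
  158 158 159 159 160 161]
 [158 158 158 158 158 153 132  94  65  56  59  83 123 150 159 159 159 158
  159 1
[... 2844 characters left out ...]
62  60  63
   90 129 150 152 152 151 152 152]
 [140 140 143 149 154 153 153 154 153 155 155 153 146 125 103  89  83  84
   99 122 132 133 138 147 152 152]
 [150 152 152 153 153 153 152 152 152 152 150 145 139 130 118 105  98  94
   95  99  97  94 106 130 147 153]
 [153 153 153 152 150 145 143 141 136 133 128 119 109 103  95  85  78  78
   74  73  68  64  78 108 137 150]
 [155 153 151 145 136 124 116 110 100  92  86  82  75  73  69  64  63  62
   64  64  64  60  65  91 124 143]
 [155 154 150 135 109  91  85  79  72  67  64  64  63  63  64  63  62  64
   64  64  64  60  60  73 101 134]
 [154 153 150 134 101  78  72  70  66  63  63  64  63  64  65  64  64  63
   64  65  64  59  57  61  83 118]]
```

```bash
python3 -c "
from h import *
a=cv2.imread('pics/side12.png').astype(int);b=cv2.imread('pics/s14.png').astype(int)
d=abs(a-b).mean(2)[213:240,220:265];print('pot/plate change below nozzle',d.mean(),(d>30).mean())
st();print(hand_in())"
```

```text
pot/plate change below nozzle 39.16954732510288 0.6123456790123457
t 28.95 [0.5589 0.0079 0.1497] yaw 76.49 gap 0.0220 F [9.8 3.6 3.1] plate xy 0.0012 0.001
the job is handed in; nothing more can be done
None
```

I tumbled the pot over the plate's edge in two 90° steps, stood it mouth-up on the plate and let go. I then gripped the post, pulled the spout out about 123 mm and handed in still holding it, at t ≈ 29 s.

**Last checks**
- **Pot:** the top camera put its centre about 2–3 mm from the plate's middle (about +2 mm in x, +3 mm in y). I left that uncorrected. The side camera read less cleanly and did not agree well with the top one on the pot's first placing.
- **Nozzle:** it is within about 1 mm of the centre line by the top camera and the arm's travel. The side camera agrees to about 2 mm once its bias is allowed for.
- **Grip:** finger opening is 22 mm on the 24 mm post, with a squeeze of 60 N against about 10 N of spring pull, as expected.
- **Failed check:** I compared pictures before and after the pull to show that the pot had not moved. It was inconclusive: 61% of the pixels changed, possibly because the arm and its shadow now cover that area. I had no pictures left to view, so I did not confirm by eye that the pot stayed put. Nothing should have touched it: the spout passes 29 mm above its rim.

**Along the way**
- One regrasp closed on nothing, and I repeated it lower down.
- The highest contact force I read was about 30 N, pressing the pot onto the plate.
- I never approached the tin, the jar or the palette knife.

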